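# Check the controls of a repaired blender base

## Task

The blender base is back together after a repair and still unplugged: check its controls with your fingertips, lightly. Push the silver toggle switch right over, up the panel, to on, press the small round low-speed key all the way in and let it spring back, do the same with the large round high-speed key, then push the toggle right back down to off. Leave the wide pulse key alone, pick nothing up, and do not shift the base or the things around it.

Things in the scene. Friction and masses are not known exactly. Their poses are not given: they have to be found in the camera images.
- base: Chrome blender base, 270 mm deep (x), 200 wide (y), 152 high, 3.4 kg, loose on four rubber feet, not to be pushed over 30 N. Origin: centre of its underside, on the counter. x points from its front (control side, towards the robot) to its back, y to the left seen from the robot. Behind the control deck stands the jar seat: x -13 to 132 mm, 156 wide, 132 high, its pad and coupling up to 152
- deck (a point): point on the deck surface in the row of controls, on the base's midline, 90 mm up; axes as base. The deck is the front 120 mm of the base (x -135 to -15), 200 wide, sloping up to the back at 20 degrees from 72 to 116 mm high. The row runs along y, 53 mm up the slope from the front edge and 74 mm from the back edge: toggle at y = +66 mm, low key +24, high key -20, pulse key -66
- toggle_root (a point): where the toggle's pivot meets the deck surface, in the row of controls; axes as base (not tilted with the deck)
- toggle_tip (a point): free end of the silver toggle: a round steel bat 9 mm thick at its end, tapering, that stands 28 mm out of the deck from its pivot at toggle_root; a fixed hex nut round its root is 17 mm wide and 7 mm high. z runs out along the bat
- toggle (a joint): toggle angle in rad: 0 = off, leaning 0.28 rad from the deck's normal down the slope (to the front, towards the robot); 0.56 = on, leaning 0.28 rad up the slope (to the back). A stiff pivot: it moves under about 1.2 N at its end (2.5 N half way down) and stays where it is left, so push it right over. On above 0.45, off below 0.11
- low_key_top (a point): centre of the top of the low-speed key: small round black key, 16 mm across, 11 mm proud of the deck, in a 3 mm high bezel ring. Its z is the deck's normal (out of the key), x up the slope, y to the left
- low_key (a joint): how far the low-speed key is pressed, m, along the deck's normal: 0 up, 0.006 all the way in. A spring returns it; it starts moving at 1.4 N and is all the way in at 5.6 N. Counts as pressed above 0.0045 and as sprung back below 0.001
- high_key_top (a point): centre of the top of the high-speed key: large round black key, 28 mm across, otherwise like the low-speed key; same axes
- high_key (a joint): how far the high-speed key is pressed, m; same travel, spring and counts as the low-speed key
- pulse_key_top (a point): centre of the top of the pulse key: wide black bar key, 34 mm (y) by 15 mm (x), 11 mm proud; not to be pressed
- pulse_key (a joint): how far the pulse key is pressed, m; same travel and spring
- measuring_cap: green plastic measuring cap standing loose near the base: flange 62 mm across and 6 high, cup 48 mm across, 42 mm high in all, 40 g; origin at the centre of its underside
- foot_pad: spare grey rubber foot pad, a loose disc 36 mm across and 10 mm high, 20 g; origin at the centre of its underside
- nut_driver: steel nut driver lying loose, 214 mm long, black handle 27 mm thick, 120 g; origin on the counter below its middle, x from handle to socket
- jar: empty glass jar with a metal screw-top lid, standing loose, 80 mm across, 125 mm high, 300 g; origin at the centre of its underside
There are look-alikes about, which are no part of the job. Several things look just like the measuring_cap: the one meant starts nearest to the robot's base.

How it is judged:
On the way, in this order (a step that is already met when the one before it is completed fails the run):
1. the toggle is on, before any key is pressed (value of joint toggle above 0.45 rad and value of joint each of low_key, high_key below 0.001 m), for 0.1 s.
2. the low-speed key is pressed in with the toggle on and the high-speed key up (value of joint toggle above 0.45 rad and value of joint low_key above 0.0045 m and value of joint high_key below 0.001 m), for 0.05 s.
3. the low-speed key has sprung back (all of step 1), for 0.1 s.
4. the high-speed key is pressed in with the toggle on and the low-speed key up (value of joint toggle above 0.45 rad and value of joint high_key above 0.0045 m and value of joint low_key below 0.001 m), for 0.05 s.
5. the high-speed key has sprung back, toggle still on (all of step 3), for 0.1 s.
6. the toggle is off again (value of joint toggle below 0.11 rad and value of joint each of low_key, high_key below 0.001 m), for 0.1 s.
At the end, for the whole second after the job is handed in: The toggle is off again (below 0.11 rad), all three keys are up (pressed less than 1 mm), the base stands level within 15 mm of where it was, and the jar, measuring cap, foot pad and nut driver are at rest within 20 mm of where they were (all of step 6 and value of joint pulse_key below 0.001 m and distance of base from where it was at the start of the episode below 0.015 m and angle between base's own z axis and vertical below 0.03 rad and angle between jar's own z axis and vertical below 0.1 rad and distance of each of jar, measuring_cap, foot_pad, nut_driver from where it was at the start of the episode below 0.02 m and linear speed of each of jar, measuring_cap, foot_pad, nut_driver, base below 0.02 m/s); the robot touches nothing.
It fails at once if a speed key is pressed while the toggle is off, or both speed keys at once ((value of joint toggle below 0.2 rad and value of joint any of low_key, high_key above 0.002 m) or value of joint each of low_key, high_key above 0.002 m).
It fails at once if the pulse key is pressed (more than 2 mm) (value of joint pulse_key above 0.002 m).
It fails at once if the base or a control is pushed harder than 30 N (contact force between the fingers and base above 30 N).
It fails at once if the base is lifted, tipped or shifted (height (world z) of base above 0.01 m or angle between base's own z axis and vertical above 0.06 rad or distance of base from where it was at the start of the episode above 0.02 m).
It fails at once if something beside the base is lifted, knocked over or shifted (distance of any of jar, measuring_cap, foot_pad, nut_driver from where it was at the start of the episode above 0.025 m or angle between jar's own z axis and vertical above 0.3 rad).
It also fails if it takes over 48 s, if anything falls off the work surface, if the arm or the gripper's body presses on something with over 40 N, if the wrist force passes 120 N, or if a joint passes its speed limit or range.

## Robot

A 6-joint arm with a two-finger parallel gripper is mounted at the origin on the work surface. World frame = base frame: x ahead of the robot, y to its left, z up, the work surface at z = 0. Lengths are in m, angles in rad, forces in N, time in s.
With the tool pointing down it reaches from about 0.25 to 0.775 m from the base axis. Payload 4 kg.
Tool frame: the origin (TCP) lies between the finger pads; the fingertips stand 11 mm ahead of it and the grasp point (between the pads) lies 8 mm behind it (robot.tip_extent is the z of the fingertips in the tool frame, in m); z points along the fingers, y is the line along which they close (so a half turn about z gives the same grasp; the last joint's range is limited). The gripper opens to 94 mm and grips with 3 to 60 N. Pads are 16 mm wide; open, the fingers measure 119 mm over their backs; the gripper's body (75 mm by 177 mm) begins 78 mm behind the grasp point.
Start: joints at [1.12, 0.087, 1.371, -0, 1.684, -0.103], TCP at [0.187, 0.517, 0.177] pointing down, gripper open.
Joint ranges: [-3.1, 3.1], [-0.76, 2.03], [0.27, 2.55], [-1.08, 4.22], [0.17, 2.65], [-2.57, 2.57]. Speed limits (rad/s): [2.79, 2.79, 3.14, 3.14, 3.14, 3.14].

## Interface

Orientations are given as [roll, pitch, yaw] about the fixed x, y, z axes, in that order (R = Rz(yaw) Ry(pitch) Rx(roll)).
In Python, from bench import robot, imaging gives the robot as it stands.
- The arm moves only by the shell command python3 -m pendant 'ROWS'. ROWS is JSON, a list of rows, each a list of 7 numbers: the shift along the world's x, y, z in cm, then the turn, a rotation vector about the world's x, y, z in degrees, then the opening, from 0 (shut) to 1 (fully open). In form: [[dx, dy, dz, ax, ay, az, jaw], ...]. A call has 1 to 8 rows; each row shifts and turns the commanded pose from where the row before left it; what a row does not reach is not made up. A row lasts 1/10 s, in which the tool goes at most 50 mm and 8.59 degrees, less where a joint would pass 70% of its speed; a pose out of reach is approached as far as the arm can. A call is refused whole if a number of a shift passes 5 or a number of a turn 8.59, either way. A call with a gripper value outside its range is refused whole. The fingers move at their own pace and stop on an object; the grip force is fixed at half the most. Time passes only in rows, so rows that do not move let the fingers close. It gives the time, the measured TCP pose, the force, the opening and the grip force at its end, in the units of the state.
- robot.get_obs(): the state, without advancing time (a new reading comes with each control period).
- imaging.snapshot(name): name is "side" or "top"; returns the picture (400x640x3 uint8, red, green, blue); there is no depth.
- imaging.camera_params(name): a dict with "camera_matrix" (3x3 intrinsics, pixels), "R" (3x3) and "t" (3): a world point X has camera coordinates R X + t. Camera axes: x right, y down, z forward; pixel columns grow to the right and rows downward; lengths in m; the calibration is good to about 2 mm. A picture is of the moment at which its call begins. camera_params takes no time and is no camera call.
- robot.close_job(): hands the job in; it is judged then, once.
The state is a dict: "time": time; "joint_positions": joint angles; "qvel": joint speeds; "joint_torque": joint torques, N m; "tool_pos": TCP position; "ee_rot": TCP orientation; "wrist_force": force on the tool from outside, world axes, zero at the start; "wrist_torque": the same for the moment, N m; "width": finger opening in m; "finger_force": force on a finger pad.
Only numpy, scipy, OpenCV 4.12 (cv2) and the standard library are available. Lean on these libraries where they do the work, as an engineer would, in place of code of your own. Each camera call takes 0.05 s, during which the arm holds its last target. There are 200 camera calls.

## Working session

There is one attempt and no reset: what is moved stays moved. The work goes in short steps, Python scripts to look and compute and a shell command to move; the robot and the scene stay as the last step left them, time stands still between calls to the robot, and variables do not carry over. Pictures are saved under pics/ and viewed, at most 10 in all, crops included, and the job is handed in when it is done.

```bash
mkdir -p pics; python3 - <<'E'
from bench import robot, imaging
import cv2,numpy as np
for n in("side","top"):
    im=imaging.snapshot(n); cv2.imwrite(f"pics/{n}0.png",im[:,:,::-1]); p=imaging.camera_params(n); print(n,np.round(p["camera_matrix"],1).tolist(),np.round(p["R"],3).tolist(),np.round(p["t"],3).tolist())
print(robot.get_obs(),robot.tip_extent)
E
```

```text
side [[371.7, 0.0, 317.2], [0.0, 371.7, 199.1], [0.0, 0.0, 1.0]] [[0.931, -0.366, 0.01], [-0.232, -0.611, -0.757], [0.283, 0.702, -0.653]] [-0.49, 0.232, 0.716]
top [[460.8, 0.0, 322.7], [0.0, 460.8, 203.4], [0.0, 0.0, 1.0]] [[0.004, -1.0, 0.012], [-0.999, -0.005, -0.053], [0.053, -0.012, -0.999]] [0.027, 0.539, 1.041]
{'time': 0.1, 'joint_positions': array([ 1.11991805e+00,  8.78797335e-02,  1.37205252e+00, -2.59432046e-05,
        1.68362232e+00, -1.03074373e-01]), 'qvel': array([ 0.00143008, -0.0025587 , -0.00328861,  0.00056925,  0.00166244,
        0.00016008]), 'joint_torque': array([ 2.14369466e-03, -3.41248584e+01, -3.03304517e+01,  7.18999933e-02,
        3.04026715e-02, -1.04260494e-04]), 'tool_pos': array([0.18722193, 0.51657805, 0.1762477 ]), 'ee_rot': array([-3.13963849e+00, -1.76218757e-04,  2.79378568e+00]), 'wrist_force': array([-0.28453514,  0.37320554, -0.66209241]), 'wrist_torque': array([-0.02307041,  0.03573555,  0.0135257 ]), 'finger_force': 0.0, 'width': 0.09417774589631998} 0.011
```

View pics/side0.png

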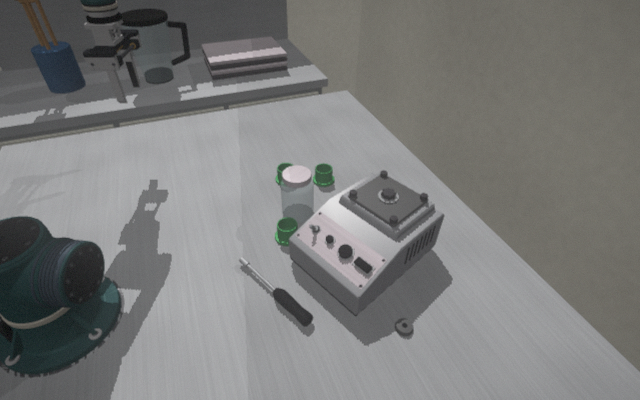

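View pics/top0.png

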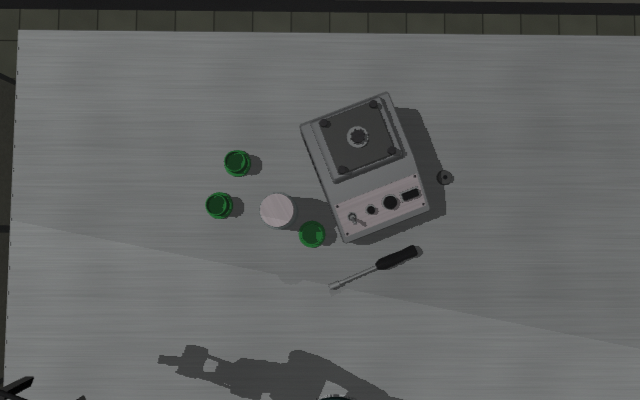

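The side view shows the base with its control row at toggle (315,230), low (329,240), high (345,252) and pulse (363,265). In the top view the row is toggle (352,217), low (371,210), high (390,202) and pulse (411,194). The jar is at (278,210) and the near cap at (312,234). Look-alikes for the keys are the screws and the seat bolts at (325,123) and (343,170). I'm taking one close crop of each view to check.

```bash
python3 - <<'E'
import cv2,numpy as np
a=cv2.imread("pics/side0.png")[210:290,285:385]; b=cv2.imread("pics/top0.png")[170:250,330:430]
r=lambda i:cv2.resize(i,None,fx=4,fy=4,interpolation=cv2.INTER_CUBIC)
im=np.hstack([r(a),r(b)]); im=cv2.convertScaleAbs(im,alpha=1.5)
cv2.imwrite("pics/crop.png",im)
for n,x0,y0,x1,y1 in(("side",290,215,385,285),("top",335,180,428,235)):
    g=cv2.cvtColor(cv2.imread(f"pics/{n}0.png"),cv2.COLOR_BGR2GRAY)
    m=np.zeros_like(g); m[y0:y1,x0:x1]=(g[y0:y1,x0:x1]<60)*255
    c,l,s,ce=cv2.connectedComponentsWithStats(m)
    for i in range(1,c):
        if s[i,4]>=6: print(n,s[i].tolist(),ce[i].round(1))
E
```

```text
side [327, 239, 6, 4, 14] [328.9 240.6]
side [339, 251, 13, 7, 48] [344.8 254. ]
side [355, 258, 16, 15, 103] [362.8 265.5]
top [335, 180, 10, 4, 22] [338.5 181. ]
top [422, 180, 6, 17, 57] [425.4 185.8]
top [402, 189, 17, 12, 135] [410.2 194.4]
top [383, 196, 14, 13, 145] [389.9 202.1]
top [367, 206, 8, 8, 53] [370.6 209.7]
top [368, 211, 60, 24, 458] [401.9 224.9]
top [349, 213, 7, 8, 19] [352.6 216.1]
top [335, 220, 3, 6, 8] [335.5 222.9]
```

View pics/crop.png

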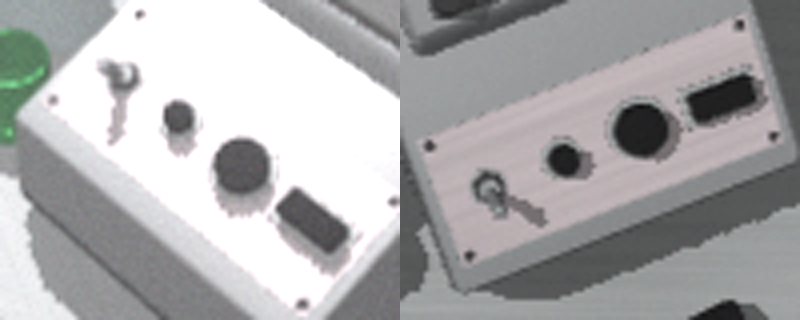

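The crop confirms the row. In the side view low is at (329.8,239.3), high at (345.3,251.5) and pulse at (363.1,264.7). In the top view low is at (370.9,210), high at (390,202.3) and pulse at (410.5,194.6). The toggle leans to the front, so it is off. Now I'll triangulate.

```bash
cat >h.py <<'E'
from bench import robot, imaging
import cv2,numpy as np
from scipy.spatial.transform import Rotation as Ro
def P(n):
    p=imaging.camera_params(n); return np.array(p["camera_matrix"])@np.c_[p["R"],p["t"]]
def tri(s,t): 
    X=cv2.triangulatePoints(P("side"),P("top"),np.float64(s).reshape(2,1),np.float64(t).reshape(2,1))[:,0]; return X[:3]/X[3]
def ray(n,uv,z):
    M=P(n); A=np.c_[M[:,0],M[:,1],-np.array([uv[0],uv[1],1])]; s=np.linalg.solve(A,-(M[:,2]*z+M[:,3])); return np.r_[s[:2],z]
E
python3 - <<'E'
from h import *
T=dict(low=((329.8,239.3),(370.9,210)),high=((345.3,251.5),(390,202.3)),pulse=((363.1,264.7),(410.5,194.6)))
zk=.0904+.011*np.cos(np.radians(20))
pts={}
for k,(s,t) in T.items():
    pts[k]=(ray("side",s,zk)+ray("top",t,zk))/2
    print(k,tri(s,t).round(4),ray("side",s,zk).round(4),ray("top",t,zk).round(4))
d=pts["low"]-pts["pulse"]; print("len",np.linalg.norm(d)); yaw=np.arctan2(-d[0],d[1]); print("yaw",np.degrees(yaw))
print("root top",ray("top",(352.2,216.8),.0935))
y=d/np.linalg.norm(d); n=Ro.from_euler("z",yaw).apply([-np.sin(np.radians(20)),0,np.cos(np.radians(20))]); 
c=np.mean([pts["low"]-.024*y,pts["high"]+.02*y,pts["pulse"]+.066*y],0)-.011*n
print("deck",c,"n",n,"toggle root",c+.066*y)
for nme,uv,z in(("jar",(277.5,210.5),.125),("cap",(312,234.5),.04),("drv",(397,258),.02)):print(nme,ray("top",uv,z).round(3))
E
```

```text
low [ 0.5223 -0.0713  0.0974] [ 0.5229 -0.0747  0.1007] [ 0.5209 -0.0704  0.1007]
high [ 0.5385 -0.1117  0.0969] [ 0.5385 -0.1151  0.1007] [ 0.5373 -0.1107  0.1007]
pulse [ 0.555  -0.1549  0.0989] [ 0.5561 -0.1567  0.1007] [ 0.5537 -0.154   0.1007]
len 0.08917094169985917
yaw 21.73592333089174
root top [ 0.50654751 -0.03160285  0.0935    ]
deck [ 0.53407346 -0.09300122  0.0904    ] n [-0.3177027  -0.12666006  0.93969262] toggle root [ 0.50963173 -0.03169379  0.0904    ]
jar [0.518 0.124 0.125]
cap [0.468 0.054 0.04 ]
drv [ 0.415 -0.139  0.02 ]
```

```bash
cat >>h.py <<'E'
D=np.array([.5337,-.0925,.0904])
B=Ro.from_euler("z",21.5,degrees=True).as_matrix()@Ro.from_euler("y",-20,degrees=True).as_matrix()  # cols u(up slope),v,w(normal)
def go(u,v,w):
    "deltas for fingertips at deck coords mm"
    o=robot.get_obs(); R=Ro.from_euler("xyz",o["ee_rot"])
    tgt=D+B@(np.array([u,v,w+11])/1000); Rt=Ro.from_matrix(np.c_[-B[:,0],B[:,1],-B[:,2]])
    print((u,v,w),"d cm",((tgt-o["tool_pos"])*100).round(2),"rv",np.degrees((Rt*R.inv()).as_rotvec()).round(2))
def st():
    o=robot.get_obs(); q=B.T@(o["tool_pos"]-D)*1000; q[2]-=11
    print("t",round(o["time"],2),"uvw",q.round(2),"F uvw",(B.T@o["wrist_force"]).round(2),"width",round(o["width"],4))
E
python3 -c "
from h import *
go(-32,66,60);print('cm per mm u,v,w',(B/10).round(4).tolist())"
python3 -m pendant '[[0,0,5,0,0,0,0],[3,-5,0,0,0,0,0],[3,-5,0,0,0,0,0],[3,-5,0,0,0,0,0],[3,-5,0,0,0,0,0],[3,-5,0,0,0,0,0]]'
python3 -c "
from h import *
go(-32,66,60)"
```

```text
(-32, 66, 60) d cm [ 27.17 -56.76  -3.01] rv [  0.39 -20.45  41.02]
cm per mm u,v,w [[0.0874, -0.0367, -0.0318], [0.0344, 0.093, -0.0125], [0.0342, 0.0, 0.094]]
time: 0.7
tool_pos: [0.3164, 0.3009, 0.2269]
ee_rot: [-3.141, -0.0, 2.795]
wrist_force: [1.7, -0.5, -0.8]
width: 0.0492
finger_force: 0.0
(-32, 66, 60) d cm [ 14.25 -35.19  -8.07] rv [  0.3  -20.44  40.96]
```

```bash
python3 -m pendant '[[1.75,-4.4,0,0,-2.56,5.12,0],[1.75,-4.4,0,0,-2.56,5.12,0],[1.75,-4.4,0,0,-2.56,5.12,0],[1.75,-4.4,0,0,-2.56,5.12,0],[1.75,-4.4,-0.5,0,-2.56,5.12,0],[1.75,-4.4,-0.5,0,-2.56,5.12,0],[1.75,-4.4,-1,0,-2.56,5.12,0],[1.75,-4.4,-1,0,-2.56,5.12,0]]'
python3 -m pendant '[[0,0,0,0,0,0,0],[0,0,0,0,0,0,0]]' >/dev/null
python3 -c "
from h import *
st();go(-32,66,60)"
```

```text
time: 1.5
tool_pos: [0.45, -0.0324, 0.2]
ee_rot: [3.139, 0.334, -2.8]
wrist_force: [0.9, 0.0, -0.6]
width: 0.0006
finger_force: 0.0
t 1.7 uvw [-15.99  87.09 110.29] F uvw [0.38 0.68 0.96] width 0.0005
(-32, 66, 60) d cm [ 0.97 -1.88 -5.27] rv [ 0.04 -1.2   2.32]
```

```bash
python3 -m pendant '[[0.5,-0.95,-2.6,0,-0.6,1.16,0],[0.47,-0.93,-2.67,0,-0.6,1.16,0],[0,0,0,0,0,0,0],[0,0,0,0,0,0,0]]'
python3 - <<'E'
from h import *
st();go(-32,66,15)
a=cv2.resize(imaging.snapshot("side")[180:290,260:400],None,fx=4,fy=4)
b=cv2.resize(imaging.snapshot("top")[150:260,330:390],None,fx=4,fy=4)
cv2.imwrite("pics/c2.png",np.hstack([a,b])[:,:,::-1])
E
```

```text
time: 2.1
tool_pos: [0.4595, -0.0478, 0.1477]
ee_rot: [-3.14, 0.351, -2.759]
wrist_force: [0.2, -0.5, 0.6]
width: 0.0005
finger_force: 0.0
t 2.1 uvw [-29.85  68.73  60.88] F uvw [ 0.24 -0.57  0.54] width 0.0005
(-32, 66, 15) d cm [ 1.37  0.25 -4.39] rv [ 0.07  0.12 -0.38]
```

View pics/c2.png

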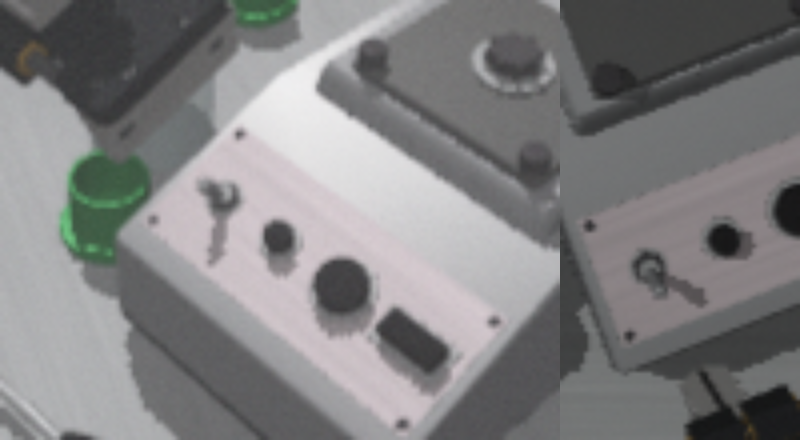

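The side crop shows the fingertips near (287,217) and the toggle at about (314,228). In the top crop, gripper parts appear around (370,250), which looks off to one side. I'll check this against the projected tip.

```bash
python3 - <<'E'
from h import *
st()
def pr(n,X): x=P(n)@np.r_[X,1]; return (x[:2]/x[2]).round(1)
o=robot.get_obs();R=Ro.from_euler("xyz",o["ee_rot"]).as_matrix()
for nm,l in(("tip",[0,0,.011]),("tip+y12",[0,.0125,.011]),("tip-y12",[0,-.0125,.011]),("back60",[0,0,-.06]),("back90",[0,0,-.09])):
    X=o["tool_pos"]+R@l; print(nm,pr("side",X),pr("top",X))
for nm,q in(("root",[0,66,0]),("ttip",[-7.7,66,27]),("low",[0,24,11])): X=D+B@(np.array(q)/1000);print(nm,pr("side",X),pr("top",X))
im=imaging.snapshot("top"); cv2.imwrite("pics/t3.png",cv2.resize(im[190:320,300:440],None,fx=4,fy=4)[:,:,::-1])
E
```

```text
t 2.2 uvw [-28.62  67.71  62.3 ] F uvw [ 0.51  0.36 -0.35] width 0.0005
tip [297.1 224. ] [361.6 237.4]
tip+y12 [292.9 220.7] [355.9 239.7]
tip-y12 [301.3 227.3] [367.4 235.1]
back60 [285.7 203.9] [369.8 250.5]
back90 [280.3 194.4] [373.7 256.7]
root [315.6 230.1] [351.8 215.4]
ttip [309.8 226.1] [355.6 222.6]
low [328.5 238.4] [371.5 209.7]
```

View pics/t3.png

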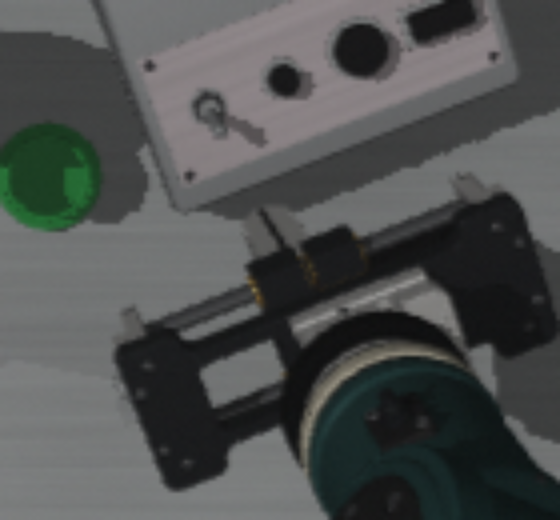

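The top crop shows the closed fingertips' end at about (364,242), against a prediction of (361.6,237.4). The bat end at (355.5,223) matches its prediction. I'll triangulate the real tip.

```bash
python3 - <<'E'
from h import *
o=robot.get_obs();R=Ro.from_euler("xyz",o["ee_rot"]);tip=o["tool_pos"]+R.apply([0,0,.011])
X=tri((290.5,219.5),(364.5,242.5));print(X,tip,"tool-frame offset mm",(R.inv().apply(X-o["tool_pos"])*1000).round(1))
s=cv2.resize(imaging.snapshot("side")[190:250,260:330],None,fx=8,fy=8,interpolation=cv2.INTER_CUBIC)
t=cv2.resize(imaging.snapshot("top")[215:275,340:370],None,fx=8,fy=8,interpolation=cv2.INTER_CUBIC)
im=cv2.convertScaleAbs(np.hstack([s,t]),alpha=1.4)
cv2.imwrite("pics/c4.png",im[:,:,::-1])
E
```

```text
[ 0.45293234 -0.05049744  0.15820867] [ 0.46414297 -0.04744202  0.13928246] tool-frame offset mm [  4.3   1.2 -10.8]
```

View pics/c4.png

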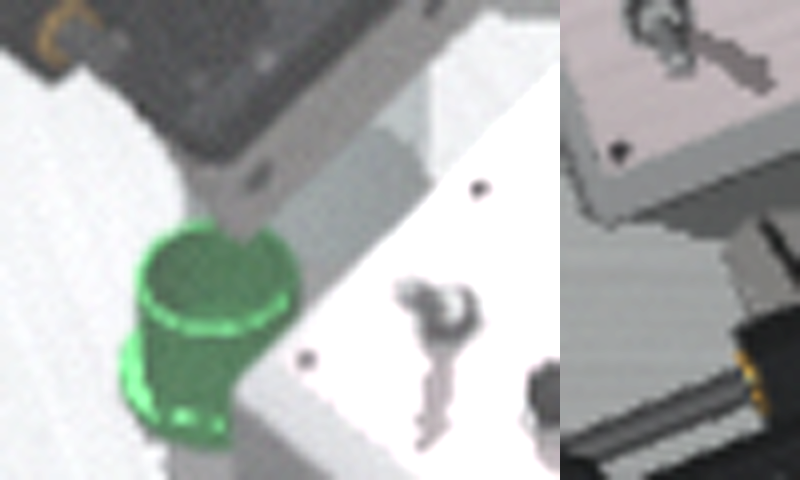

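The fingers appear about 20 mm further back than the stated tip in both views: side tip at (290,219), top tip at (364,243). A light touch on a bare spot of the deck, in front of the toggle, will settle it.

```bash
python3 -c "
from h import *
go(-32,66,25)"
python3 -m pendant '[[0.5,0.1,-1.7,0,0,0,0],[0.5,0.1,-1.7,0,0,0,0],[0,0,0,0,0,0,0],[0,0,0,0,0,0,0]]'
python3 - <<'E'
from h import *
st();go(-32,66,5)
s=cv2.resize(imaging.snapshot("side")[190:250,270:330],None,fx=8,fy=8,interpolation=cv2.INTER_CUBIC)
t=cv2.resize(imaging.snapshot("top")[205:265,340:380],None,fx=8,fy=8,interpolation=cv2.INTER_CUBIC)
cv2.imwrite("pics/c5.png",np.hstack([s,t])[:,:,::-1])
E
```

```text
(-32, 66, 25) d cm [ 0.97  0.26 -3.59] rv [ 0.18  0.3  -0.34]
time: 2.75
tool_pos: [0.4697, -0.0475, 0.1139]
ee_rot: [-3.138, 0.351, -2.76]
wrist_force: [-0.7, -0.2, 0.5]
width: 0.0002
finger_force: 0.0
t 2.75 uvw [-32.43  65.32  25.82] F uvw [-0.55  0.08  0.74] width 0.0002
(-32, 66, 5) d cm [ 0.67  0.34 -1.94] rv [ 0.12  0.16 -0.29]
```

View pics/c5.png

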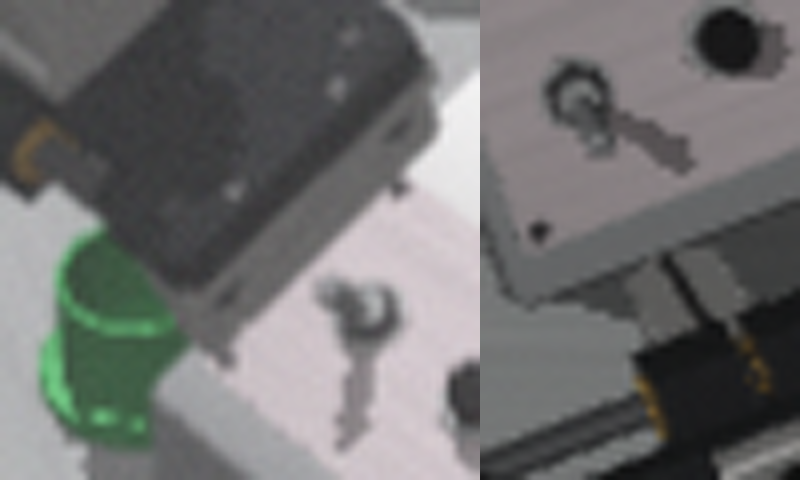

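```bash
python3 - <<'E'
from h import *
st()
def pr(n,X): x=P(n)@np.r_[X,1]; return (x[:2]/x[2]).round(1)
for s,t in (((290.2,219.4),(365.3,242.5)),((298,235.6),(363.1,237.7))):
    X=tri(s,t); print(X.round(4),"uvw",(B.T@(X-D)*1000).round(1),pr("side",X),pr("top",X))
o=robot.get_obs();R=Ro.from_euler("xyz",o["ee_rot"])
for l in([0,0,11],[-8,0,11],[8,0,11]):
    X=o["tool_pos"]+R.apply(np.array(l)/1000);print(l,pr("side",X),pr("top",X))
t=cv2.cvtColor(imaging.snapshot("top"),cv2.COLOR_RGB2GRAY);print(t[222:250,352:374])
E
```

```text
t 2.85 uvw [-31.79  64.76  26.53] F uvw [-0.27  0.46 -0.48] width 0.0004
[ 0.4526 -0.0518  0.1598] uvw [-33.1  67.6  85.9] [291.9 219.3] [365.  243.5]
[ 0.4631 -0.0528  0.1124] uvw [-40.5  62.8  38.2] [297.9 235.6] [363.1 237.6]
[0, 0, 11] [301.9 234.8] [359.7 232.4]
[-8, 0, 11] [304.7 232.1] [358.5 229.1]
[8, 0, 11] [299.2 237.6] [360.9 235.7]
[[107  95 120 103  73 120 102  90  85  82  84  85  84  86 124 133 132 133
  131 130 133 132]
 [133 115  97  89  89 123 131 131 101  86  84  85  85  84 122 132 132 133
  132 133 132 134]
 [133 110 100 104 107 126 131 133 132 101  86  83  83  84 118 131 132 133
  133 133 135 134]
 [130 130 129 131 132 132 131 132 132 131  99  89  86  84  89 124 133 134
  134 134 132 129]
 [130 131 132 132 130 130 131 130 130 130 132 131 101  91 125 132 134 133
  131 128 118 104]
 [130 131 131 130 131 129 130 131 132 131 132 132 132 130 131 130 129 118
  116 105 102 102]
 [129 131 130 130 130 131 131 131 132 132 131 131 130 129 123 115 104 103
  102 103 101 102]
 [128 130 131 131 131 131 132 131 131 130 131 129 118 109 105 102 102 102
  101 101 102 101]
 [130 130
[... 1151 characters left out ...]
0  92  90  65  30  54  85  91
   91  90  90  93]
 [117  84  71  72  66  65  64  88  95  91  90  90  90  91  46  24  78  89
   91  90  85  59]
 [117 116 116 115  83  71  71  72 107  97  91  91  92  91  65  32  44  79
   87  75  37  24]
 [116 116 115 116 116 116 115 102  87  88  91  91  90  88  87  50  25  23
   45  83  46  24]
 [119 119 119 118 119 118 118 118  89  79  88  89  85  60  48  30  23  21
   23  75  62  32]
 [120 118 118 118 118 118 117 117  98  66  76  57  30  21  23  24  22  23
   23  43  54  50]
 [117 116 117 117 117 117 116 112  76  48  28  23  23  23  23  24  23  22
   24  22  47  57]
 [115 115 115 115 114 114 113  55  24  25  23  22  23  24  23  23  23  26
   26  30  37  34]]
```

```bash
python3 -m pendant '[[0.23,0.09,-0.35,0,0,0,0],[0.23,0.09,-0.35,0,0,0,0],[0.23,0.09,-0.32,0,0,0,0],[0.15,0.06,-0.4,0,0,0,0],[0,0,0,0,0,0,0]]' >/dev/null; python3 -c "
from h import *
st()"
python3 -m pendant '[[0.07,0.03,-0.2,0,0,0,0],[0.07,0.03,-0.2,0,0,0,0],[0,0,0,0,0,0,0]]' >/dev/null; python3 -c "
from h import *
st()"
```

```text
t 3.4 uvw [-29.79  65.68   7.93] F uvw [ 0.38  0.22 -0.57] width -0.0001
t 3.7 uvw [-29.36  65.38   4.28] F uvw [-0.48 -0.41 -0.45] width 0.0007
```

```bash
for i in 1; do
python3 -m pendant '[[0.03,0.01,-0.1,0,0,0,0],[0.03,0.01,-0.1,0,0,0,0],[0,0,0,0,0,0,0]]' |grep force; python3 -c "
from h import *
st()"
python3 -m pendant '[[0.03,0.01,-0.1,0,0,0,0],[0.03,0.01,-0.1,0,0,0,0],[0,0,0,0,0,0,0]]' |grep force; python3 -c "
from h import *
st()"
done
```

```text
wrist_force: [0.9, -0.2, -0.6]
finger_force: 0.0
t 4.0 uvw [-29.29  65.27   2.39] F uvw [ 0.52 -0.56 -0.87] width 0.0004
wrist_force: [0.2, 0.1, 0.4]
finger_force: 0.0
t 4.3 uvw [-29.44  65.26   0.22] F uvw [0.29 0.   0.33] width 0.0009
```

```bash

python3 -m pendant '[[0.03,0.01,-0.1,0,0,0,0],[0.03,0.01,-0.1,0,0,0,0],[0,0,0,0,0,0,0]]' |grep wrist; 
python3 -m pendant '[[0,0,0,0,0,0,0]]' |grep wrist;python3 - <<'E'
from h import *
st()
s=cv2.resize(imaging.snapshot("side")[195:255,275:335],None,fx=7,fy=7,interpolation=cv2.INTER_CUBIC)
t=cv2.resize(imaging.snapshot("top")[200:260,340:390],None,fx=7,fy=7,interpolation=cv2.INTER_CUBIC)
cv2.imwrite("pics/c6.png",cv2.convertScaleAbs(np.hstack([s,t]),alpha=1.3)[:,:,::-1])
E
```

```text
wrist_force: [1.1, 0.2, -0.6]
wrist_force: [0.6, 0.1, 0.2]
t 4.7 uvw [-29.42  65.17  -1.75] F uvw [ 0.65 -0.09 -0.01] width 0.0002
```

View pics/c6.png

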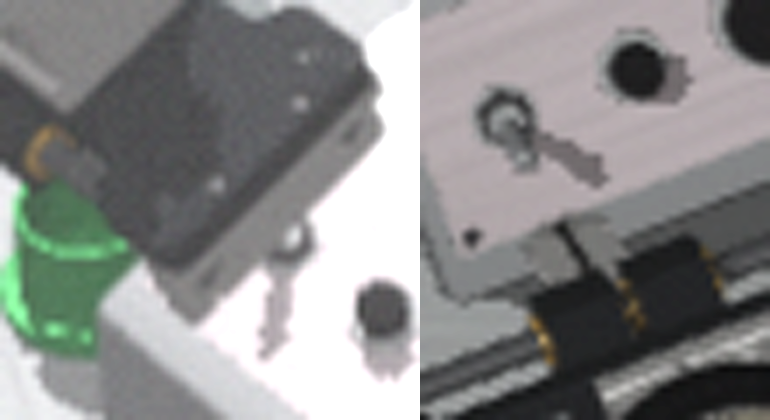

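The tip now shows at about (361,232.5) in the top view, over the front lip of the deck, and at about (303,240) in the side view. There is still no contact.

```bash
python3 - <<'E'
from h import *
def pr(n,X): x=P(n)@np.r_[X,1]; return (x[:2]/x[2]).round(1)
s,t=(303,240),(361,232.5)
X=tri(s,t); print("tri uvw",(B.T@(X-D)*1000).round(1))
o=robot.get_obs();R=Ro.from_euler("xyz",o["ee_rot"])
X=o["tool_pos"]+R.apply([0,0,.011]);print(pr("side",X),pr("top",X))
for w in (0,8,16,24):
  for n,uv in(("side",s),("top",t)):
    # intersect with plane w
    M=P(n);C=-np.linalg.solve(M[:,:3],M[:,3]);d=np.linalg.solve(M[:,:3],np.r_[uv,1]);k=(w/1000-B[:,2]@(C-D))/(B[:,2]@d);print(w,n,(B.T@(C+k*d-D)*1000).round(1))
E
```

```text
tri uvw [-36.9  61.1  16.3]
[306.3 240.5] [356.4 227.2]
0 side [-33.3  70.7   0. ]
0 top [-44.   59.8   0. ]
8 side [-34.9  65.8   8. ]
8 top [-40.7  60.6   8. ]
16 side [-36.5  60.8  16. ]
16 top [-37.4  61.3  16. ]
24 side [-38.   55.9  24. ]
24 top [-34.   62.1  24. ]
```

Vision puts the tip about 16 mm above the deck, while the nominal value is −1.75. I'll keep feeling downward.

```bash
for k in 1; do
python3 -m pendant '[[0.06,0.03,-0.19,0,0,0,0],[0.06,0.03,-0.19,0,0,0,0],[0.06,0.03,-0.19,0,0,0,0],[0,0,0,0,0,0,0]]' |grep wrist
python3 -c "
from h import *
st()"; done
```

```text
wrist_force: [-0.3, -0.1, -0.8]
t 5.2 uvw [-29.82  65.57  -8.21] F uvw [-0.54  0.02 -0.61] width 0.0002
```

```bash

python3 -m pendant '[[0.06,0.03,-0.19,0,0,0,0],[0,0,0,0,0,0,0]]' |grep wrist
python3 -c "
from h import *
st()"
```

```text
wrist_force: [-0.7, -0.5, -0.3]
t 5.4 uvw [-29.69  65.5  -10.05] F uvw [-0.84 -0.21  0.02] width 0.0005
```

```bash

python3 -m pendant '[[0.06,0.03,-0.19,0,0,0,0],[0,0,0,0,0,0,0]]' |grep wrist
python3 -c "
from h import *
st()"
```

```text
wrist_force: [-0.2, -0.1, 0.5]
t 5.6 uvw [-29.73  65.57 -12.06] F uvw [ 0.03 -0.01  0.56] width 0.0006
```

```bash

python3 -m pendant '[[0.03,0.01,-0.09,0,0,0,0],[0.03,0.01,-0.09,0,0,0,0],[0,0,0,0,0,0,0]]' |grep wrist
python3 -c "
from h import *
st()"
```

```text
wrist_force: [0.5, -0.0, -0.4]
t 5.9 uvw [-29.63  65.48 -13.83] F uvw [ 0.26 -0.18 -0.52] width 0.0006
```

```bash

python3 -m pendant '[[0.03,0.01,-0.09,0,0,0,0],[0,0,0,0,0,0,0]]' |grep wrist
python3 -m pendant '[[0.03,0.01,-0.09,0,0,0,0],[0,0,0,0,0,0,0]]' |grep wrist
python3 -c "
from h import *
st()"
```

```text
wrist_force: [-0.4, 0.5, 0.6]
wrist_force: [0.4, -0.3, -0.4]
t 6.3 uvw [-29.66  65.43 -15.72] F uvw [ 0.12 -0.43 -0.48] width 0.0003
```

```bash

python3 -m pendant '[[0.03,0.01,-0.09,0,0,0,0],[0,0,0,0,0,0,0]]' |grep wrist
python3 -c "
from h import *
st()"
```

```text
wrist_force: [0.4, -0.7, 0.2]
t 6.5 uvw [-29.69  65.42 -16.69] F uvw [ 0.13 -0.82  0.13] width 0.0003
```

```bash
cat >ok.py <<'E'
from h import *
import sys
st(); f=np.linalg.norm(robot.get_obs()["wrist_force"]); sys.exit(f>float(sys.argv[1]))
E
python3 -m pendant '[[0.03,0.01,-0.09,0,0,0,0],[0,0,0,0,0,0,0]]' >/dev/null; python3 ok.py 2 &&
python3 -m pendant '[[0.03,0.01,-0.09,0,0,0,0],[0,0,0,0,0,0,0]]' >/dev/null&& python3 ok.py 2 &&
python3 -m pendant '[[0.03,0.01,-0.09,0,0,0,0],[0,0,0,0,0,0,0]]' >/dev/null&& python3 ok.py 2 &&
python3 -m pendant '[[0.03,0.01,-0.09,0,0,0,0],[0,0,0,0,0,0,0]]' >/dev/null&& python3 ok.py 2 
```

```text
t 6.7 uvw [-29.67  65.39 -17.62] F uvw [-0.51 -0.62 -0.19] width 0.0004False
```

```bash
sed -i 's/exit(f/exit(int(f/; s/\[1\]))$/[1])))/' ok.py
python3 -m pendant '[[0.03,0.01,-0.09,0,0,0,0],[0,0,0,0,0,0,0]]' >/dev/null&& python3 ok.py 2 &&
python3 -m pendant '[[0.03,0.01,-0.09,0,0,0,0],[0,0,0,0,0,0,0]]' >/dev/null&& python3 ok.py 2 &&
python3 -m pendant '[[0.03,0.01,-0.09,0,0,0,0],[0,0,0,0,0,0,0]]' >/dev/null&& python3 ok.py 2 &&
python3 -m pendant '[[0.03,0.01,-0.09,0,0,0,0],[0,0,0,0,0,0,0]]' >/dev/null&& python3 ok.py 2 
```

```text
t 6.9 uvw [-29.67  65.39 -18.58] F uvw [ 0.06 -0.37  0.02] width 0.0004
t 7.1 uvw [-29.71  65.35 -19.54] F uvw [-0.34 -0.24  0.29] width 0.0005
t 7.3 uvw [-29.74  65.38 -20.53] F uvw [ 0.17  0.47 -0.35] width 0.0
t 7.5 uvw [-29.67  65.31 -21.41] F uvw [-0.04 -1.44  0.41] width 0.0006
```

```bash
python3 - <<'E'
from h import *
st()
def pr(n,X): x=P(n)@np.r_[X,1]; return (x[:2]/x[2]).round(1)
s=imaging.snapshot("side");t=imaging.snapshot("top")
cv2.imwrite("pics/s7.png",s[:,:,::-1]);cv2.imwrite("pics/t7.png",t[:,:,::-1])
def blow(im,n,x0,y0,w,h,f):
    c=cv2.convertScaleAbs(cv2.resize(im[y0:y0+h,x0:x0+w],None,fx=f,fy=f,interpolation=cv2.INTER_CUBIC),alpha=1.3)
    for q,col in(((-53,66,0),(255,0,0)),((-30,66,0),(0,0,255)),((-37,61,0),(0,200,0))):
        p=pr(n,D+B@(np.array(q)/1000)); cv2.circle(c,tuple(int(v) for v in ((p-[x0,y0]+.5)*f)),3,col,-1)
    return c
cv2.imwrite("pics/c7.png",np.hstack([blow(s,"side",275,200,56,60,7),blow(t,"top",335,195,56,60,7)])[:,:,::-1])
E
```

```text
t 7.5 uvw [-29.67  65.31 -21.41] F uvw [-0.04 -1.44  0.41] width 0.0006
```

View pics/c7.png

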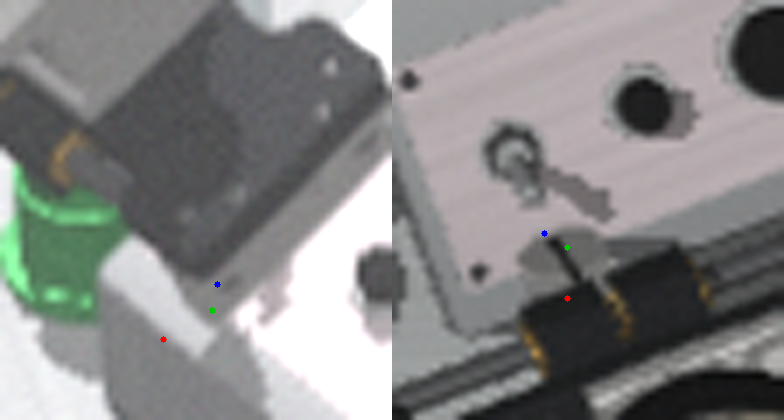

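The finger end is now at about (306,246) in the side view and (359.5,229.5) in the top view, close over the deck near the green mark (u −37, v 61), with its shadow beside it.

```bash
python3 - <<'E'
from h import *
for s,t in(((305.5,246),(359.4,229.5)),((306,246.4),(358.5,229))):
  X=tri(s,t);print((B.T@(X-D)*1000).round(1))
E
python3 -m pendant '[[0.03,0.01,-0.09,0,0,0,0],[0,0,0,0,0,0,0]]' >/dev/null&& python3 ok.py 2.5 &&
python3 -m pendant '[[0.03,0.01,-0.09,0,0,0,0],[0,0,0,0,0,0,0]]' >/dev/null&& python3 ok.py 2.5 &&
python3 -m pendant '[[0.03,0.01,-0.09,0,0,0,0],[0,0,0,0,0,0,0]]' >/dev/null&& python3 ok.py 2.5 
```

```text
[-38.6  60.2  -6.4]
[-38.1  61.2 -10.2]
t 7.8 uvw [-29.72  65.29 -22.38] F uvw [ 0.23 -0.61 -0.44] width 0.0004
t 8.0 uvw [-29.77  65.31 -23.38] F uvw [ 0.4  -0.72 -0.67] width 0.0004
t 8.2 uvw [-29.77  65.32 -24.34] F uvw [-0.3  -1.25  0.36] width 0.0004
```

```bash

python3 -m pendant '[[0.03,0.01,-0.09,0,0,0,0],[0,0,0,0,0,0,0]]' >/dev/null&& python3 ok.py 2.5 &&
python3 -m pendant '[[0.03,0.01,-0.09,0,0,0,0],[0,0,0,0,0,0,0]]' >/dev/null&& python3 ok.py 2.5 &&
python3 -m pendant '[[0.03,0.01,-0.09,0,0,0,0],[0,0,0,0,0,0,0]]' >/dev/null&& python3 ok.py 2.5 &&
python3 -m pendant '[[0.03,0.01,-0.09,0,0,0,0],[0,0,0,0,0,0,0]]' >/dev/null&& python3 ok.py 2.5
python3 - <<'E'
from h import *
o=robot.get_obs();print(o["joint_torque"].round(2),o["joint_positions"].round(3))
s=imaging.snapshot("side");t=imaging.snapshot("top")
cv2.imwrite("pics/s8.png",s[:,:,::-1]);cv2.imwrite("pics/t8.png",t[:,:,::-1])
t=cv2.cvtColor(t,cv2.COLOR_RGB2GRAY);print(t[222:240,349:372])
s=cv2.cvtColor(s,cv2.COLOR_RGB2GRAY);print(s[236:258,296:318])
E
```

```text
t 8.4 uvw [-29.74  65.26 -25.25] F uvw [-0.26  0.95 -0.25] width 0.0007
t 8.6 uvw [-29.79  65.24 -26.22] F uvw [ 0.72  0.18 -0.22] width 0.0007
t 8.8 uvw [-29.78  65.22 -27.16] F uvw [-0.19  0.66  0.19] width 0.0003
t 9.0 uvw [-29.81  65.24 -28.16] F uvw [-0.13 -0.37 -0.14] width -0.0003
[-0.000e+00 -1.944e+01 -2.972e+01  8.900e-01 -9.300e-01 -1.000e-02] [-0.383 -0.241  1.95   0.257  1.184 -2.402]
[[129 129 130 107  95 121 103  73 122 102  92  87  84  85  85  86  85 124
  134 132 133 133 133]
 [131 133 134 134 114  98  89  91 125 132 132 101  87  86  85  86  85 123
  133 133 133 133 133]
 [134 133 134 133 112 102 104 107 128 134 134 134 102  86  84  83  83 119
  132 133 135 135 134]
 [132 132 133 133 131 131 132 134 132 130 130 130 130  97  88  86  85  89
  126 136 136 135 134]
 [133 131 130 132 133 132 130 131 119 105 102 102 103  95 122 100  91 124
  134 134 133 131 129]
 [131 132 132 131 132 130 118 124  85  75  77  78  78  78  79 118 129 129
  128 128 116 113 104]
 [132 131 131 131 128 109  85  56  29  49  74  79  79  78  77  70  79  78
   74  68  66  65  65]
 [130 129 130 128 10
[... 2394 characters left out ...]
5 114 116 115 116 116 138 189
  195 206 209 208]
 [ 99 102 100  98 101 101 104 109 112 116 112 116 114 113 114 114 136 171
  179 200 206 208]
 [102  99  98  99  99 101 100 103 105 113 114 117 115 115 114 113 129 157
  174 182 193 205]
 [101  97 102  99  98 100  99 100 104 110 113 115 114 115 114 115 122 151
  170 170 175 195]
 [100  96  99 100  99 101  99 104  98 103 106 107 116 115 117 115 136 168
  167 172 173 173]
 [100  97 100 101  98 101 101 100  99 100 101 108 109 113 115 115 125 153
  168 173 170 167]
 [100 101 100 101  98  98  99  99  98 101  99 101 105 109 115 114 123 146
  164 166 169 170]
 [ 98  98  97  99 101 102  97  97 102 100  99  99 103 104 109 113 130 166
  166 168 169 169]]
```

```bash
python3 - <<'E'
from h import *
def pr(n,X): x=P(n)@np.r_[X,1]; return (x[:2]/x[2]).round(1)
for s,t in(((307,247.5),(358,227.5)),((307,245),(358,227.5))):
  X=tri(s,t);print((B.T@(X-D)*1000).round(1),pr("side",X),pr("top",X))
E
python3 -m pendant '[[0.03,0.01,-0.09,0,0,0,0],[0,0,0,0,0,0,0]]' >/dev/null&& python3 ok.py 2.5 &&
python3 -m pendant '[[0.03,0.01,-0.09,0,0,0,0],[0,0,0,0,0,0,0]]' >/dev/null&& python3 ok.py 2.5 &&
python3 -m pendant '[[0.03,0.01,-0.09,0,0,0,0],[0,0,0,0,0,0,0]]' >/dev/null&& python3 ok.py 2.5 &&
python3 -m pendant '[[0.03,0.01,-0.09,0,0,0,0],[0,0,0,0,0,0,0]]' >/dev/null&& python3 ok.py 2.5
```

```text
[-37.1  60.8 -16.2] [306.9 247.5] [358.  227.5]
[-34.4  61.3  -9.6] [306.9 245. ] [358.  227.4]
t 9.3 uvw [-29.8   65.18 -29.06] F uvw [ 0.38  0.25 -0.83] width 0.0007
t 9.5 uvw [-29.84  65.2  -30.04] F uvw [-0.5   0.37 -0.1 ] width 0.0005
t 9.7 uvw [-29.82  65.19 -30.99] F uvw [-0.62  0.76 -0.5 ] width 0.0004
t 9.9 uvw [-29.87  65.14 -31.93] F uvw [-0.5  -0.51 -0.98] width -0.0
```

The side camera looks along the long axis of the gripper, so my side picks were probably the corner of the body rather than the finger. I'll test that by projection.

```bash
python3 - <<'E'
from h import *
def pr(n,q): x=P(n)@np.r_[D+B@(np.array(q)/1000),1]; return (x[:2]/x[2]).round(1)
st()
# hypothesis at time of s8/t8: nominal tip w=-28.2 ; dw = extra height
for dw in(0,15,30,37):
  w=-28.2+dw
  print(dw,"tip",pr("top",(-29.8,65,w)),"front tip corners",pr("top",(-21.8,77,w)),pr("top",(-21.8,53,w)),"body lower corner side",pr("side",(-67,-23,w+97)),pr("side",(8,-23,w+97)))
s=cv2.imread("pics/s8.png")[190:260,270:350];t=cv2.imread("pics/t8.png")[195:265,335:395]
cv2.imwrite("pics/c9.png",cv2.convertScaleAbs(np.hstack([cv2.resize(i,None,fx=5.6,fy=5.6,interpolation=cv2.INTER_CUBIC) for i in(s,t)]),alpha=1.4))
E
```

```text
t 9.9 uvw [-29.87  65.14 -31.93] F uvw [-0.5  -0.51 -0.98] width -0.0
0 tip [354.1 223.5] front tip corners [347.8 222.3] [358.  218.3] body lower corner side [314.1 263.7] [342.6 234.2]
15 tip [355.4 225.6] front tip corners [349.1 224.4] [359.4 220.4] body lower corner side [311.9 260.1] [341.  230.1]
30 tip [356.9 227.8] front tip corners [350.5 226.6] [360.9 222.5] body lower corner side [309.7 256.3] [339.4 225.9]
37 tip [357.6 228.9] front tip corners [351.1 227.6] [361.6 223.5] body lower corner side [308.7 254.5] [338.6 223.9]
```

View pics/c9.png

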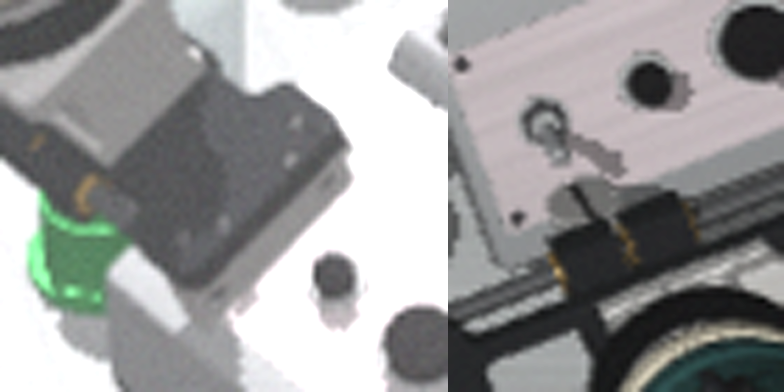

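Both the body edge and the finger sit much higher than nominal. The top-view outline fits a tip about 50 mm above the reported one, so contact should come near nominal −45 to −50. I'll keep feeling down.

```bash

python3 -m pendant '[[0.06,0.025,-0.19,0,0,0,0],[0,0,0,0,0,0,0]]' >/dev/null&& python3 ok.py 2.5 &&
python3 -m pendant '[[0.06,0.025,-0.19,0,0,0,0],[0,0,0,0,0,0,0]]' >/dev/null&& python3 ok.py 2.5 &&
python3 -m pendant '[[0.06,0.025,-0.19,0,0,0,0],[0,0,0,0,0,0,0]]' >/dev/null&& python3 ok.py 2.5 &&
python3 -m pendant '[[0.03,0.01,-0.09,0,0,0,0],[0,0,0,0,0,0,0]]' >/dev/null&& python3 ok.py 2.5 &&
python3 -m pendant '[[0.03,0.01,-0.09,0,0,0,0],[0,0,0,0,0,0,0]]' >/dev/null&& python3 ok.py 2.5 &&
python3 -m pendant '[[0.03,0.01,-0.09,0,0,0,0],[0,0,0,0,0,0,0]]' >/dev/null&& python3 ok.py 2.5 &&
python3 -m pendant '[[0.03,0.01,-0.09,0,0,0,0],[0,0,0,0,0,0,0]]' >/dev/null&& python3 ok.py 2.5
python3 - <<'E'
from h import *
o=robot.get_obs();print(o["tool_pos"],o["ee_rot"],o["joint_positions"].round(3))
t=cv2.cvtColor(imaging.snapshot("top"),cv2.COLOR_RGB2GRAY);print(t[218:236,347:370])
E
```

```text
t 10.1 uvw [-30.01  65.23 -34.09] F uvw [-0.41  0.16  0.29] width 0.0003
t 10.3 uvw [-30.08  65.28 -36.13] F uvw [-0.   -0.79 -0.53] width 0.0008
t 10.5 uvw [-30.09  65.27 -38.12] F uvw [-0.03  1.18  0.44] width 0.0005
t 10.7 uvw [-29.97  65.13 -38.9 ] F uvw [-0.45 -0.1  -0.08] width 0.0008
t 10.9 uvw [-29.81  65.02 -39.69] F uvw [0.33 0.13 0.1 ] width 0.0006
t 11.1 uvw [-29.74  65.03 -39.75] F uvw [-1.94  1.64  8.27] width 0.0005
[ 0.49301104 -0.03863892  0.05321393] [-3.13816846  0.35029188 -2.75986629] [-0.376 -0.222  1.958  0.258  1.156 -2.402]
[[128  99  59 101  95  83  69  51  51  77 120 130 132 133 133 135 136 137
  137 136 137 135 135]
 [129 121  74  75  77  81  79  62  57  79  84  84 121 131 133 135 137 137
  136 135 134 132 133]
 [136 130 107 100  77  81  82  72  56  77  85  86  85  86  86 123 134 134
  133 132 133 135 136]
 [133 133 132 129 125  99  87  90  78  82  91  88  87  87  86  86 119 128
  130 134 136 135 135]
 [132 132 131 130 132 108  96 120 104  73 122 102  91  87  84  84  85  85
   85 124 135 135 133]
 [129 131 132 132 134 133 115  96  90  91 123 131 130  99  8
[... 501 characters left out ...]
 81  78  72  65  46]
 [130 131 131 130 100  81  79  79  78  78  40  20  67  77  79  79  76  87
   73  47  41  26  23]
 [130 131 130 130 105  78  78  78  78  78  57  31  39  70  77  78  64  47
   27  24  23  23  23]
 [128 130 131 132 132  93  79  80  78  78  79  55  28  50  58  73  55  29
   23  23  21  23  24]
 [104 120 130 132 131 110  86  80  78  77  75  63  33  23  23  68  53  31
   23  22  22  24  27]
 [ 43  76 121 129 130 111  94  80  75  54  36  26  24  23  23  45  62  51
   32  25  28  30  30]
 [ 48  98 126 129 116 112  72  57  34  25  23  23  23  23  23  23  48  50
   34  29  29  29  29]
 [ 89 120 119 106  70  32  25  23  23  21  23  22  23  24  26  29  32  31
   53  37  28  30  28]]
```

Deck contact came at nominal w = −39.5 mm with 8 N, and the top view agrees with u and v. The tool tip therefore sits 39.5 mm short of nominal, and I'll apply that offset. Next I lift 15 mm and push the toggle up the slope.

```bash
sed -i 's/w+11\])/w-28.5])/; s/q\[2\]-=11/q[2]+=28.5/' h.py
python3 -m pendant '[[-0.24,-0.1,0.7,0,0,0,0],[-0.24,-0.1,0.7,0,0,0,0],[0,0,0,0,0,0,0]]' >/dev/null; python3 ok.py 2.5 &&
python3 -m pendant '[[0.35,0.14,0.14,0,0,0,0],[0.35,0.14,0.14,0,0,0,0],[0,0,0,0,0,0,0]]' >/dev/null && python3 ok.py 6 &&
python3 -m pendant '[[0.26,0.1,0.1,0,0,0,0],[0.26,0.1,0.1,0,0,0,0],[0,0,0,0,0,0,0]]' >/dev/null && python3 ok.py 8 
python3 -c "
from h import *
go(-6,66,15)"
```

```text
t 11.45 uvw [-28.94  64.22  15.04] F uvw [0.38 0.74 0.26] width 0.0004
t 11.75 uvw [-21.4   65.05  13.69] F uvw [0.66 0.66 0.77] width 0.0
t 12.05 uvw [-16.33  65.38  13.48] F uvw [-0.96  0.69  1.85] width 0.0005
(-6, 66, 15) d cm [0.83 0.39 0.5 ] rv [ 0.1   0.06 -0.3 ]
```

```bash

python3 -m pendant '[[0.2,0.08,0.12,0,0,0,0],[0.2,0.08,0.12,0,0,0,0],[0,0,0,0,0,0,0]]' >/dev/null; python3 ok.py 7 &&
python3 -m pendant '[[0.18,0.07,0.07,0,0,0,0],[0.1,0.04,0.04,0,0,0,0],[0,0,0,0,0,0,0]]' >/dev/null && python3 ok.py 7 &&
python3 -m pendant '[[0.1,0.04,0.04,0,0,0,0],[0,0,0,0,0,0,0]]' >/dev/null && python3 ok.py 7 &&
python3 -m pendant '[[0.1,0.04,0.04,0,0,0,0],[0,0,0,0,0,0,0]]' >/dev/null && python3 ok.py 7 
python3 - <<'E'
from h import *
t=imaging.snapshot("top");cv2.imwrite("pics/t10.png",t[:,:,::-1])
E
```

```text
t 12.35 uvw [-11.01  65.22  14.53] F uvw [-0.96  1.28  1.05] width 0.0004
t 12.65 uvw [-7.64 65.17 14.62] F uvw [-2.06  1.41  1.95] width 0.0007
t 12.85 uvw [-6.74 65.18 14.58] F uvw [-1.91  2.02  1.78] width 0.0006
t 13.05 uvw [-6.48 65.28 14.45] F uvw [-5.25  1.9   4.13] width 0.0003
```

```bash

python3 -m pendant '[[0.1,0.04,0.04,0,0,0,0],[0,0,0,0,0,0,0]]' >/dev/null ; python3 ok.py 12
python3 -m pendant '[[-0.5,-0.2,-0.2,0,0,0,0],[-0.6,-0.25,1.2,0,0,0,0],[-0.8,-0.35,2.3,0,0,0,0],[0,0,0,0,0,0,0]]' >/dev/null; python3 - <<'E'
from h import *
st()
def pr(q): x=P("top")@np.r_[D+B@(np.array(q)/1000),1]; return (x[:2]/x[2]).round(1)
print("bat end off",pr((-7.7,66,27)),"on",pr((7.7,66,27)),"root",pr((0,66,0)))
t=cv2.cvtColor(imaging.snapshot("top"),cv2.COLOR_RGB2GRAY);print(t[202:228,342:364])
go(0,24,35)
E
```

```text
t 13.3 uvw [-6.34 65.33 14.38] F uvw [-6.59  2.65  5.75] width -0.0
t 13.7 uvw [-9.31 62.13 55.74] F uvw [ 0.9  -0.78  0.4 ] width 0.0006
bat end off [355.6 222.6] on [353.2 216. ] root [351.8 215.4]
[[133 136 137 138 137 136 134 135 136 138 139 140 140 139 137 137 134 133
  131 132 133 133]
 [138 137 137 135 134 134 136 137 140 139 138 137 137 134 134 132 131 132
  132 133 134 134]
 [136 134 135 136 137 138 138 138 138 137 135 134 132 131 132 131 132 132
  134 135 136 136]
 [133 135 137 138 138 137 137 135 134 133 132 132 131 133 132 132 134 135
  136 136 135 135]
 [137 138 138 137 136 135 134 132 131 132 132 131 132 134 136 136 137 137
  135 135 135 136]
 [136 136 136 134 133 131 132 131 131 131 134 134 135 135 136 136 137 136
  136 137 137 137]
 [134 132 132 132 131 132 132 131 133 134 136 137 136 136 136 137 137 138
  138 137 137 136]
 [131 132 133 131 131 133 133 135 134 135 136 135 136 137 136 137 137 136
  137 135 135 134]
 [132 132 133 134 134 135 136 135 135 136 136 136 137 137 137 137 136 135
  134 133 134 134]
 [133 134 135 135 136 136 135 132 133 133 135 136 136 137 136 1
[... 878 characters left out ...]
37 135 135 136 134 133 129 126 125 131 133 136 135 136 137 136
  136 135 134 132]
 [137 135 135 134 135 131 131 130 131 132 133 135 135 136 135 135 134 135
  133 132 132 136]
 [135 133 132 131 131 131 132 133 133 135 134 134 134 133 134 134 132 132
  132 133 132 132]
 [132 131 130 130 132 134 135 135 134 134 134 134 134 132 132 131 129 130
  109  96  93 100]
 [128 131 133 133 133 135 134 133 133 134 132 131 132 133 132 112  83  68
   52  83  93  92]
 [127 133 133 133 134 132 133 132 132 132 132 133 133 132 116  97  91  65
   33  70  90  93]
 [112 127 133 132 132 132 132 131 133 134 133 133 131 116  98  91  92  92
   45  27  79  91]]
(0, 24, 35) d cm [ 2.95 -3.02 -1.45] rv [ 0.23  0.48 -0.2 ]
```

The top image shows the bat now at about (352,217), leaning back, and the stop was felt at 6–9 N, so the toggle is on. Next is the low key, with a turn about the tool axis to stay clear of the joint 6 limit.

```bash

python3 -m pendant '[[0.74,-0.75,-0.2,2.1,0.8,-6.3,0],[0.74,-0.75,-0.2,2.1,0.8,-6.3,0],[0.74,-0.75,-0.2,2.1,0.8,-6.3,0],[0.73,-0.77,-0.85,0,0,0,0],[0,0,0,0,0,0,0]]' >/dev/null; python3 - <<'E'
from h import *
st();go(0,24,14);print(robot.get_obs()["joint_positions"].round(2))
def pr(q): x=P("top")@np.r_[D+B@(np.array(q)/1000),1]; return (x[:2]/x[2]).round(1)
t=cv2.cvtColor(imaging.snapshot("top"),cv2.COLOR_RGB2GRAY);print("tip pred",pr((0,24,35)));print(t[200:222,362:384])
E
```

```text
t 14.25 uvw [-3.56 25.51 31.03] F uvw [-0.06  0.21 -0.53] width 0.0007
(0, 24, 14) d cm [ 0.91  0.2  -1.48] rv [-6.16 -2.45 18.56]
[-0.42 -0.17  1.83  0.26  1.24 -2.08]
tip pred [374.2 213. ]
[[138 135 135 133 134 134 135 134 136 137 136 137 138 136 134 136 136 137
  137 116 121  98]
 [135 134 134 134 134 135 137 136 138 137 138 137 137 136 137 136 136 138
  138 122 121  77]
 [134 134 134 135 137 138 138 137 136 137 137 137 138 137 137 136 136 137
  136 121 121  64]
 [134 136 136 137 138 137 134 134 134 133 135 137 138 137 137 137 136 135
  136 117 119  66]
 [137 139 138 136 137 135 108 114 112  98 105 129 136 135 136 136 137 136
  139 119 117  81]
 [136 137 137 137 137 125 120 118 115 115 115 109 128 136 137 138 139 139
  139 140 118 114]
 [138 138 138 137 127 120  94  63  38  32  73 108 120 133 138 139 139 139
  139 138 117 118]
 [138 139 138 126 122  95  41  20  22  22  21  36 103 106 129 136 138 138
  139 139 139 127]
 [138 138 136 124 119  62  23  24  27  23  24  22  49  70  84  87 129 139
  138 138 138 136]
 [136 136 135 127  97  43  23  25  25  23  24  24  38  72  87  87 128 1
[... 438 characters left out ...]
5  66  65  44  43  62  62  61
   61  61  81 122]
 [136 138 137 136 135 134 135 100  86  69  64  64  65  46  30  31  36  36
   31  30  29  37]
 [124 130 130 134 135 137 138 102  87  99  76  65  64  40  25  20  20  23
   21  21  21  22]
 [ 85  85  87 129 139 140 139 101  88  88  80  71  65  43  34  25  21  21
   21  21  22  20]
 [ 88  88  89 130 140 139 138 101  89  86  87  92  79  63  76  42  24  25
   26  25  25  25]
 [ 86  85  86 122 131 130 128  96  85  70  65  66  54  57  80  49  30  29
   30  27  29  29]
 [ 51  50  58  51  45  43  44  45  46  47  48  47  47  49  82  64  36  29
   31  29  30  30]
 [ 53  53  54  54  55  54  55  55  54  55  55  55  56  57  79  66  37  29
   30  29  29  28]]
```

```bash

python3 -m pendant '[[0.55,0.13,-0.65,0,0,0,0],[0.53,0.14,-0.76,0,0,0,0],[0,0,0,0,0,0,0]]' >/dev/null; python3 ok.py 3 &&
python3 -m pendant '[[0.07,0.03,-0.19,0,0,0,0],[0.07,0.03,-0.19,0,0,0,0],[0,0,0,0,0,0,0]]' >/dev/null; python3 ok.py 7 &&
python3 -m pendant '[[0.07,0.03,-0.19,0,0,0,0],[0,0,0,0,0,0,0]]' >/dev/null; python3 ok.py 7 
```

```text
t 14.6 uvw [ 2.66 25.17 14.82] F uvw [-1.18 -0.13  0.07] width 0.0004
t 14.9 uvw [ 3.44 24.37 12.17] F uvw [0.26 0.21 0.62] width 0.0004
t 15.1 uvw [ 3.9  24.04 10.49] F uvw [ 0.22 -0.46  1.04] width 0.0006
```

```bash

python3 -m pendant '[[0.05,0.03,-0.19,0,0,0,0],[0,0,0,0,0,0,0]]' >/dev/null; python3 ok.py 7 &&
python3 -m pendant '[[0.05,0.03,-0.19,0,0,0,0],[0,0,0,0,0,0,0]]' >/dev/null; python3 ok.py 7 &&
python3 -m pendant '[[0.03,0.01,-0.1,0,0,0,0],[0,0,0,0,0,0,0]]' >/dev/null; python3 ok.py 7 &&
python3 -m pendant '[[0.03,0.01,-0.1,0,0,0,0],[0,0,0,0,0,0,0]]' >/dev/null; python3 ok.py 7 &&
python3 -m pendant '[[0.03,0.01,-0.1,0,0,0,0],[0,0,0,0,0,0,0]]' >/dev/null; python3 ok.py 7 
```

```text
t 15.3 uvw [ 3.92 24.02  8.6 ] F uvw [-0.48 -0.43  2.87] width 0.0004
t 15.5 uvw [ 3.92 24.04  6.63] F uvw [-0.26 -1.59  3.42] width 0.0004
t 15.7 uvw [ 3.9  24.04  5.62] F uvw [ 1.1  -0.49  4.88] width 0.0007
t 15.9 uvw [ 3.95 24.01  4.76] F uvw [0.21 0.01 4.73] width 0.0006
t 16.1 uvw [ 3.98 24.    4.59] F uvw [-1.72  1.96 11.12] width 0.0003
```

Low key bottomed. Release it and go to the high key.

```bash

python3 -m pendant '[[-0.32,-0.12,0.94,0,0,0,0],[-0.32,-0.12,0.94,0,0,0,0],[0.8,-2.05,0,0,0,0,0],[0.8,-2.05,0,0,0,0,0],[0,0,0,0,0,0,0],[0,0,0,0,0,0,0]]' >/dev/null; python3 - <<'E'
from h import *
st();go(2,-20,14);print(robot.get_obs()["joint_positions"].round(2))
E
```

```text
t 16.7 uvw [  2.12 -18.87  22.5 ] F uvw [-0.57 -0.57  0.24] width 0.0004
(2, -20, 14) d cm [ 0.3 -0.  -0.8] rv [-6.23 -2.41 18.67]
[-0.48 -0.08  1.77  0.28  1.23 -2.14]
```

```bash

python3 -m pendant '[[0.3,0,-0.8,0,0,0,0],[0,0,0,0,0,0,0]]' >/dev/null; python3 ok.py 3 &&
python3 -m pendant '[[0.06,0.02,-0.19,0,0,0,0],[0.06,0.02,-0.19,0,0,0,0],[0,0,0,0,0,0,0]]' >/dev/null; python3 ok.py 7 &&
python3 -m pendant '[[0.06,0.02,-0.19,0,0,0,0],[0.06,0.02,-0.19,0,0,0,0],[0,0,0,0,0,0,0]]' >/dev/null; python3 ok.py 7 &&
python3 -m pendant '[[0.03,0.01,-0.1,0,0,0,0],[0,0,0,0,0,0,0]]' >/dev/null; python3 ok.py 7 &&
python3 -m pendant '[[0.03,0.01,-0.1,0,0,0,0],[0,0,0,0,0,0,0]]' >/dev/null; python3 ok.py 7 
```

```text
t 16.9 uvw [  1.77 -19.02  13.14] F uvw [0.69 1.01 0.17] width 0.0006
t 17.2 uvw [  2.89 -20.15  10.59] F uvw [-0.6   0.47  1.07] width 0.0004
t 17.5 uvw [  3.11 -20.49   6.91] F uvw [-0.08  2.09  4.07] width 0.0002
t 17.7 uvw [  3.1  -20.51   5.91] F uvw [0.32 3.55 4.47] width 0.001
t 17.9 uvw [  3.12 -20.55   4.82] F uvw [0.33 3.5  4.89] width 0.0004
```

```bash

python3 -m pendant '[[0.03,0.01,-0.1,0,0,0,0],[0,0,0,0,0,0,0]]' >/dev/null; python3 ok.py 9 && python3 -m pendant '[[0.03,0.01,-0.06,0,0,0,0],[0,0,0,0,0,0,0]]' >/dev/null; python3 ok.py 9
python3 -m pendant '[[-0.32,-0.12,0.94,0,0,0,0],[-0.32,-0.12,0.94,0,0,0,0],[-0.5,-0.2,2,0,0,0,0],[0,0,0,0,0,0,0],[0,0,0,0,0,0,0]]' >/dev/null; python3 - <<'E'
from h import *
st();go(35,66,50);go(35,66,15)
E
```

```text
t 18.1 uvw [  3.11 -20.6    4.59] F uvw [-0.59  4.82 10.17] width 0.0006
t 18.1 uvw [  3.11 -20.6    4.59] F uvw [-0.59  4.82 10.17] width 0.0006
t 18.6 uvw [  4.33 -21.36  44.29] F uvw [-0.34 -0.32 -0.78] width 0.0002
(35, 66, 50) d cm [-0.7   9.11  1.59] rv [-6.11 -2.21 18.67]
(35, 66, 15) d cm [ 0.41  9.55 -1.7 ] rv [-6.11 -2.21 18.67]
```

```bash

python3 -m pendant '[[1.2,0.45,0.6,0,0,0,0],[1.2,0.45,0.6,0,0,0,0],[-0.8,2.05,0.1,-2,-0.75,6,0],[-0.8,2.05,0.1,-2,-0.75,6,0],[-0.8,2.05,0,0,0,0,0],[-0.8,2.05,0,0,0,0,0],[0,0,0,0,0,0,0]]' >/dev/null; python3 - <<'E'
from h import *
st();go(32,66,15);print(robot.get_obs()["joint_positions"].round(2))
E
```

```text
t 19.3 uvw [34.52 69.37 48.19] F uvw [ 0.58 -0.15 -0.19] width 0.0003
(32, 66, 15) d cm [ 0.96  0.02 -3.21] rv [-2.21 -0.77  6.42]
[-0.3  -0.19  1.79  0.23  1.27 -2.16]
```

Descend behind the bat, then push down the slope.

```bash

python3 -m pendant '[[0.32,0,-1.1,0,0,0,0],[0.32,0,-1.1,0,0,0,0],[0.32,0,-1,0,0,0,0],[0,0,0,0,0,0,0]]' >/dev/null; python3 ok.py 3 &&
python3 -m pendant '[[-0.35,-0.14,-0.14,0,0,0,0],[-0.35,-0.14,-0.14,0,0,0,0],[0,0,0,0,0,0,0]]' >/dev/null && python3 ok.py 6 &&
python3 -m pendant '[[-0.26,-0.1,-0.1,0,0,0,0],[-0.17,-0.07,-0.07,0,0,0,0],[0,0,0,0,0,0,0]]' >/dev/null && python3 ok.py 8
```

```text
t 19.7 uvw [28.75 63.64 12.55] F uvw [-0.19  0.31  0.43] width 0.0008
t 20.0 uvw [22.59 63.04 15.63] F uvw [ 0.16 -0.15  1.2 ] width 0.0002
t 20.3 uvw [19.06 62.85 16.23] F uvw [1.95 0.35 1.65] width 0.0006
```

```bash

python3 -m pendant '[[-0.26,-0.1,-0.12,0,0,0,0],[-0.2,-0.08,-0.08,0,0,0,0],[0,0,0,0,0,0,0]]' >/dev/null && python3 ok.py 8 &&
python3 -m pendant '[[-0.2,-0.08,-0.08,0,0,0,0],[0,0,0,0,0,0,0]]' >/dev/null && python3 ok.py 8 &&
python3 -m pendant '[[-0.2,-0.08,-0.08,0,0,0,0],[0,0,0,0,0,0,0]]' >/dev/null && python3 ok.py 8 &&
python3 -m pendant '[[-0.1,-0.04,-0.04,0,0,0,0],[0,0,0,0,0,0,0]]' >/dev/null && python3 ok.py 6.5 &&
python3 -m pendant '[[-0.1,-0.04,-0.04,0,0,0,0],[0,0,0,0,0,0,0]]' >/dev/null && python3 ok.py 6.5 &&
python3 -m pendant '[[-0.1,-0.04,-0.04,0,0,0,0],[0,0,0,0,0,0,0]]' >/dev/null && python3 ok.py 6.5
```

```text
t 20.6 uvw [12.67 63.22 15.3 ] F uvw [ 1.55 -0.89  2.45] width 0.0004
t 20.8 uvw [10.05 63.35 15.07] F uvw [ 1.32 -0.64  2.06] width 0.0002
t 21.0 uvw [ 9.38 63.31 15.42] F uvw [6.14 0.56 1.18] width 0.0003
t 21.2 uvw [ 9.23 63.3  15.55] F uvw [ 8.18  1.25 -0.08] width 0.0005
```

The stop was felt at 8 N. Retreat and compare the toggle with the first picture.

```bash

python3 -m pendant '[[0.5,0.2,0.2,0,0,0,0],[0.4,0.2,0.9,0,0,0,0],[-0.5,-0.2,2.5,0,0,0,0],[-1,0,4,0,0,0,0],[-4,0,3,0,0,0,0],[-4,0,1,0,0,0,0],[-4,0,0,0,0,0,0],[-4,0,0,0,0,0,0]]' >/dev/null
python3 -m pendant '[[-3,0,0,0,0,0,0],[0,0,0,0,0,0,0]]' >/dev/null; python3 - <<'E'
from h import *
st()
a=cv2.imread("pics/top0.png");b=imaging.snapshot("top")[:,:,::-1]
cv2.imwrite("pics/tend.png",b)
d=cv2.absdiff(a,b).max(2);print("deck diff max",d[190:230,340:420].max(),(d[190:230,340:420]>25).sum());print(cv2.cvtColor(b,cv2.COLOR_BGR2GRAY)[211:227,346:362])
print(cv2.cvtColor(a,cv2.COLOR_BGR2GRAY)[211:227,346:362])
for n,(x0,y0,x1,y1) in dict(jar=(258,190,298,230),cap=(298,220,326,248),pad=(436,168,454,186),drv=(328,244,420,292)).items(): print(n,(d[y0:y1,x0:x1]>25).sum())
E
```

```text
t 22.2 uvw [-126.11  137.35  187.17] F uvw [ 0.97 -0.2   0.12] width 0.0004
deck diff max 15 0
[[122 122 122 120 120 120 122 123 124 122 123 122 120 120 120 122]
 [122 122 122 102  95  90 100 104 112 119 120 121 121 122 124 124]
 [122 122 117 106  71  45  58  74  76 105 119 123 123 124 125 125]
 [124 120 104  75  46  46  50  49  38  90 111 123 126 125 124 123]
 [121 111  74  42  62  82 100  94  52  50 102 121 124 122 122 124]
 [120 108  60  48  90 102 101 101  81  58  90 118 123 123 123 122]
 [121 110  81  58  96  93  73  61  93  59  87 118 123 122 121 119]
 [123 116  90  53  93  86  75  62  47  46  71 109 117 120 120 120]
 [123 117 108  66  69  68  73  71  58  53  71  76  76 108 118 119]
 [123 122 116  96  90  70  72  74  65  51  71  78  78  77  79  79]
 [122 121 121 119 118 113  90  79  81  70  73  80  80  78  78  78]
 [121 120 118 118 117 119  97  87 109  94  65 111  94  82  78  76]
 [118 118 118 121 121 121 121 104  88  79  82 112 119 120  92  79]
 [119 120 122 121 121 121 121 102  91  87  96 115 120 122 122  91]
 [120 120 120 120 120 121 119 120 119 120 120 120 120 120 120 120]

[... 464 characters left out ...]
 121]
 [120 109  79  58  96  92  74  61  93  58  86 116 122 120 119 119]
 [123 115  88  53  90  86  75  62  46  45  69 109 115 118 118 119]
 [122 116 107  66  68  68  74  71  56  51  71  75  75 109 118 118]
 [122 122 116  95  89  70  73  73  65  49  69  77  77  78  76  77]
 [122 119 119 119 117 113  90  79  82  69  72  80  78  77  78  78]
 [119 119 117 116 116 119  97  86 109  92  66 109  92  80  77  74]
 [117 117 117 118 120 119 120 103  87  80  81 112 117 119  91  77]
 [119 120 120 119 121 120 120  99  90  93  95 115 119 120 119  91]
 [119 120 120 119 119 119 120 117 119 119 120 119 119 118 120 119]
 [119 119 119 118 119 118 118 120 120 119 119 119 119 119 118 119]]
jar 0
cap 0
pad 0
drv 0
```

The deck and toggle look the same as at the start, nothing else has moved, and the robot is clear.

```bash
python3 -c "
from bench import robot
print(robot.close_job())"
```

```text
the job is handed in; nothing more can be done
None
```

The job is handed in: toggle pushed on, low key pressed and released, high key pressed and released, toggle pushed back off; the end image matches the start with nothing shifted, and the highest force I read was about 12 N.

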